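Fit and clamp the end stop of a soap labelling jig

ROBOT

A 6-joint arm with a two-finger parallel gripper is mounted at the origin on a cart in front of the work surface, level with it; the furniture and walls round the work are solid. World frame = base frame: x ahead of the robot, y to its left, z up, the work surface at z = 0. Lengths are in m, angles in rad, forces in N, time in s.
With the tool pointing down it reaches from about 0.425 to 0.95 m from the base axis. Payload 14.7 kg.
Tool frame: the origin (TCP) lies at the very end of the fingers, on their centre line; the grasp point (between the pads) lies 19 mm behind it; z points along the fingers, y is the line along which they close (so a half turn about z gives the same grasp; the last joint's range is limited). The gripper opens to 85 mm and grips with 20 to 120 N. Pads are 22 mm wide; open, the fingers measure 114 mm over their backs; the gripper's body (76 mm by 85 mm) begins 54 mm behind the grasp point. The pads swing forward as they close: fully open they stand 13 mm farther back than shut.
Start: joints at [-1.295, 0.48, 1.596, -0, 1.065, -0.047], TCP at [0.206, -0.616, 0.231] pointing down, gripper open.
Joint ranges: [-2.75, 2.75], [-0.82, 2.05], [0.23, 2.67], [-1.56, 4.7], [0.09, 2.69], [-2.92, 2.92]. Speed limits (rad/s): [1.89, 1.89, 2.39, 3.01, 3.01, 3.01].

INTERFACE

Orientations are given as a unit quaternion [w, x, y, z].
In Python, from plant import status, cams, order gives the robot as it stands.
- The arm moves only by the shell command python3 -m inch 'ROWS' [FORCE]. ROWS is a JSON object of lists of equal length, an entry for each row: "delta_pos": the shift along the tool's x, y, z in mm, a list of three; "yaw": the turn about the tool's z in rad; "grip": the closure, from -1 (fully open) to 1 (shut), so that 0 is half open. A call has 1 to 8 rows; each row shifts and turns the commanded pose from where the row before left it, along the tool's axes as they then stand; what a row does not reach is not made up. A row lasts 1/12 s, in which the tool goes at most 41.7 mm and 7.16 degrees, less where a joint would pass 70% of its speed; a pose out of reach is approached as far as the arm can. A call with a gripper value outside its range is refused whole. The fingers move at their own pace and stop on an object; FORCE is the grip in N (left out, the last holds). Time passes only in rows, so rows that do not move let the fingers close. It gives the time, the measured TCP pose, the force, the opening and the grip force at its end, in the units of the state.
- status.get_obs(): the state, without advancing time (a new reading comes with each control period).
- cams.get_image(name): name is "scene" or "top" or "wrist"; returns a dict with "img" (420x560x3 uint8, blue, green, red), "depth" (420x560 float32, m along the optical axis (not along the pixel's ray), 0 where there is no reading), "K" (3x3 intrinsics, pixels), "eye" and "attitude" of the camera in the world. Camera axes: x right, y up, looking along -z (the intrinsics and any distortion apply to the point x, -y, -z); pixel columns grow to the right and rows downward; lengths in m; the calibration is good to about 2 mm. The wrist camera is an equidistant fisheye: a pixel r from the principal point sees the ray r / f radians off the axis. A picture is of the moment at which its call begins.
- order.close_job(): hands the job in; it is judged then, once.
Trained networks look in a picture, given as the dict that the camera call returned (one of the last four; its "shot" number tells which), for a name from the list of things; names that differ only in an ending like _2 or _b are one class to them, and where a whole thing is asked for, a point or a joint stands for the part that bears it (a point fixed in the world has none). Each returns a list of dicts, best first, with "p" (0 to 1); they miss things now and then, are a little off and sometimes report something else, mostly with a low value. They report only what shows in the picture. A call takes as long as a camera call. They do not tell look-alikes from the thing itself.
- cams.look_for(name, picture): "at" ([column, row] in pixels, amid what is visible of it).
- cams.trace(name, picture): "pixels" (420x560 bool, what is visible of it) and "at" ([column, row] in pixels, amid what is visible of it).
The state is a dict: "t": time; "joints": joint angles; "joint_velocities": joint speeds; "joint_efforts": joint torques, N m; "tool_pos": TCP position; "eef_rot": TCP orientation; "ft_force": force on the tool from outside, world axes, zero at the start; "ft_torque": the same for the moment, N m; "gripper_width": opening from 0.0 (shut) to 1.0 (fully open); "grasp_force": force on a finger pad.
Only numpy, scipy, OpenCV 4.12 (cv2) and the standard library are available. Lean on these libraries where they do the work, as an engineer would, in place of code of your own. Each camera call takes 0.05 s, during which the arm holds its last target. There are 200 camera calls.

TASK

Set up the labelling jig for the soap bar standing in it: slide the loose stop carriage onto the free end of the dovetail rail, push it along until its stop arm has shoved the bar fully home against the end fence and rests against the bar, then tighten the carriage's clamp knob firmly (clockwise) and let go. Leave the banded soap stack, label bundle and glue stick where they are.

Things in the scene. Friction and masses are not known exactly. Their poses are not given: they have to be found in the camera images.
- label_jig: Fixed labelling jig. Aluminium plate 300 x 127 x 10 mm; origin on the table under the dovetail rail's centre line, x along the rail toward its free end (which looks roughly at the robot), y across it toward the bar's side, z up. Plate spans x -168 to 132 mm, y -47 to 80 mm, top at z 10 mm. The bar stands on it beside the rail, near y = 52.5 mm, in front of a side ledge (y 70 mm, z up to 32 mm).
- rail_end (a point): Foot of the rail's free end: (50, 0, 10) mm in the jig's frame; axes as the jig's. The steel rail runs from here 200 mm to -x: 26 mm wide at its foot, 46 mm at 12 mm up, then sloped shoulders to its 32 mm wide top 18 mm up. Its last 16 mm taper as a lead-in. The bare plate beyond it (82 mm to +x) is a landing: set the carriage down there in line, then slide it to -x.
- fence_face (a point): Foot of the end fence's inner face: (-140, 52.5, 10) mm in the jig's frame; axes as the jig's. The fence is an upright plate 46 mm wide, 50 mm high above the jig's plate; the bar is home when its end touches this face, i.e. when the bar's origin is at x = -99.5 mm in the jig's frame (stop arm touching it: carriage origin at x = -29 mm).
- stop_carriage: Loose aluminium carriage, 0.4 to 0.65 kg with its knob; origin at the centre of its underside, x along its dovetail channel, y toward its stop arm (the knob is on the -y side), z up. Body 60 (x) x 68 (y) x 32 mm, channel open below with about 2 mm play to either side on the rail. On the rail its skirts ride on the jig's plate (10 mm up) and its axes are parallel to the jig's. It carries finger block, stop arm and clamp knob.
- carriage_block (a point): Centre of the carriage's black finger block (40 x 40 mm, from 31 to 66 mm above the carriage's underside), 55 mm up on its centre line; axes as the carriage's. Grip it across x: the two 40 mm faces that look along the rail; below it the body stands out 10 mm on either side, top at 32 mm.
- stop_face (a point): Middle of the stop arm's face, which looks to -x and meets the bar: at (-30, 52.5, 25) mm in the carriage's frame; axes as the carriage's. The arm is a plate 10 mm thick that sticks out from the carriage to y = 66 mm, from 3 to 47 mm above the carriage's underside.
- knob_grip (a point): On the clamp knob's axis, inside its black wing (52 mm long, 14 mm thick; 34 mm deep, from 12 mm outward of this point to 22 mm inward; 13 mm neck below). At (0, -63, 67) mm in the carriage's frame. z = out along the knob's axis, leaning 40 degrees from vertical to the carriage's -y; x = along the wing; y = across its thickness (grip across y, reaching along -z).
- clamp_knob (a joint): Clamp knob's angle, rad: 0 loose, 1.5 its stop; grows clockwise as seen from outside (a turn about the point's -z). At 0.75 the wing lies in the carriage's y-z plane. It starts at 0 to 0.15, stays where it is left and turns against 0.15 N m; on the rail, past about 0.9 rad a shoe bears on the rail's shoulder and the turn stiffens to 0.3 N m at the stop. It is tight above 1.2 rad.
- sample_bar: Plain wrapped soap bar standing on its long edge in the jig, 81 mm along its x (the jig's x), 27 mm along y, 68 mm high, 0.13 kg; origin at the centre of its underside. It starts some 8 to 35 mm short of the fence and slides when pushed.
- bar_stack: Bystander: banded stack of three soap bars, 84 x 71 x 80 mm, origin at the centre of its underside.
- label_bundle: Bystander: bundle of paper label blanks, 136 x 74 x 31 mm, origin at the centre of its underside.
- glue: Bystander: standing glue stick, 27 mm across, 97 mm high, origin at the centre of its underside.
Not all that is in view belongs to the job. What is shaped like the sample_bar but yellow is not meant.

How it is judged:
On the way, in this order (a step that is already met when the one before it is completed fails the run):
1. the carriage is on the dovetail rail, at least 35 mm past its free end, with the clamp still loose (x of stop_carriage in the frame of label_jig between -0.04 and 0.045 m and y of stop_carriage in the frame of label_jig between -0.004 and 0.004 m and z of stop_carriage in the frame of label_jig below 0.014 m and angle between the x axis of stop_carriage and the x axis of label_jig, either way round below 0.1 rad and value of joint clamp_knob below 0.8 rad), for 0.1 s.
2. the stop arm rests against the bar and the bar is home against the end fence, with the clamp still loose (x of stop_face in the frame of sample_bar below 0.0445 m and x of sample_bar in the frame of label_jig below -0.0955 m and value of joint clamp_knob below 0.8 rad), for 0.1 s.
At the end, for the whole second after the job is handed in: The carriage sits on the dovetail rail (within 4 mm of its line and height, parallel to it within 0.1 rad), the bar stands upright on the bed within 4 mm of the end fence, the stop arm is within 4 mm of the bar, the clamp knob is tightened past 1.2 rad, and carriage and bar are at rest (y of stop_carriage in the frame of label_jig between -0.004 and 0.004 m and z of stop_carriage in the frame of label_jig below 0.014 m and angle between the x axis of stop_carriage and the x axis of label_jig, either way round below 0.1 rad and x of stop_face in the frame of sample_bar between 0.035 and 0.0445 m and x of sample_bar in the frame of label_jig below -0.0955 m and angle between sample_bar's own z axis and vertical below 0.15 rad and z of sample_bar in the frame of label_jig below 0.016 m and value of joint clamp_knob above 1.2 rad and linear speed of each of stop_carriage, sample_bar below 0.02 m/s); the robot touches nothing.
It fails at once if a bystander (soap stack, label bundle or glue stick) is moved by more than 25 mm (distance of any of bar_stack, label_bundle, glue from where it was at the start of the episode above 0.025 m).
It also fails if it takes over 66 s, if anything falls off the work surface, if the arm or the gripper's body presses on something with over 40 N, if the wrist force passes 120 N, or if a joint passes its speed limit or range.

## Working session

There is one attempt and no reset: what is moved stays moved. The work goes in short steps, Python scripts to look and compute and a shell command to move; the robot and the scene stay as the last step left them, time stands still between calls to the robot, and variables do not carry over. Pictures are saved under pics/ and viewed, at most 10 in all, crops included, and the job is handed in when it is done.

```bash
ls; mkdir -p pics; cat > h.py <<'E'
import numpy as np, cv2
from scipy.spatial.transform import Rotation as R
from plant import status, cams, order
def rot(a):
    a=np.array(a,float)
    return a if a.shape==(3,3) else R.from_quat(a,scalar_first=True).as_matrix()
def cloud(p):
    K=np.array(p["K"]);d=p["depth"];v,u=np.mgrid[:420,:560]
    c=np.stack([(u-K[0,2])/K[0,0]*d,-(v-K[1,2])/K[1,1]*d,-d],-1)
    return c@rot(p["attitude"]).T+np.array(p["eye"])
E
python3 - <<'E'
from h import *
import pickle
for n in("scene","top"):
    p=cams.get_image(n);cv2.imwrite(f"pics/{n}0.png",p["img"]);W=cloud(p)
    pickle.dump((p,W),open(n+".pkl","wb"))
    print(n,p["eye"],p["attitude"])
    for t in["label_jig","stop_carriage","carriage_block","knob_grip","sample_bar","bar_stack","label_bundle","glue"]:
        for r in cams.trace(t,p)[:2]:
            m=r["pixels"]&(p["depth"]>0); 
            if m.sum():print(t,round(r["p"],2),np.round(r["at"]),m.sum(),np.median(W[m],0).round(3),np.percentile(W[m],2,0).round(3),np.percentile(W[m],98,0).round(3))
print(status.get_obs())
E
```

```text
pics
scene [0.17400398 0.64817334 0.78166047] [-0.30043208 -0.11524966  0.34399396  0.88211464]
label_jig 0.72 [294. 236.] 5178 [0.523 0.145 0.01 ] [0.401 0.06  0.002] [0.681 0.204 0.045]
stop_carriage 0.83 [238. 282.] 1439 [0.525 0.333 0.045] [ 0.458  0.293 -0.001] [0.601 0.35  0.084]
carriage_block 0.7 [237. 281.] 1395 [0.525 0.334 0.046] [0.458 0.296 0.003] [0.601 0.35  0.084]
knob_grip 0.85 [255. 290.] 257 [0.474 0.332 0.074] [0.454 0.313 0.047] [0.499 0.344 0.088]
knob_grip 0.72 [296. 145.] 253 [ 0.683 -0.082  0.064] [ 0.675 -0.098  0.004] [ 0.698 -0.076  0.097]
sample_bar 0.63 [271. 201.] 877 [0.603 0.113 0.055] [0.567 0.075 0.004] [0.672 0.121 0.078]
sample_bar 0.61 [312. 318.] 863 [0.356 0.307 0.064] [0.327 0.267 0.004] [0.395 0.331 0.068]
bar_stack 0.95 [167. 237.] 1851 [0.721 0.342 0.071] [0.694 0.296 0.001] [0.778 0.369 0.081]
label_bundle 0.81 [197. 201.] 1393 [0.768 0.209 0.029] [ 0.735  0.142 -0.   ] [0.82  0.294 0.077]
glue 0.85 [296. 147.] 306 [ 0.683 -0.083  0.055] [ 0.675 -0.171  0.001] [ 0.739 -0.076  0.097]
top [0.53548443 0.12677004 0.9670743 ] [-0.70013566 -0.01
[... 1105 characters left out ...]
80e+00,  4.80191212e-01,  1.59630712e+00, -1.14117734e-06,
        1.06511930e+00, -4.65897945e-02]), 'joint_velocities': array([-2.74705220e-04, -1.65501769e-05,  1.00725427e-03,  2.40879786e-04,
        2.43317332e-04,  1.55318661e-04]), 'joint_efforts': array([ 4.95386281e-03, -9.50473380e+01, -4.30636132e+01,  2.84978105e-04,
        9.79241158e-04, -6.30031263e-05]), 'tool_pos': array([ 0.2061962 , -0.61641007,  0.2312996 ]), 'eef_rot': array([-1.23464828e-05,  9.87005851e-01,  1.60684315e-01, -1.92604035e-06]), 'ft_force': array([-0.68771824,  0.09449876, -0.14417717]), 'ft_torque': array([ 0.0436107 ,  0.01288475, -0.03853482]), 'grasp_force': 0.0, 'gripper_width': 0.9997120337080259}
```

```bash
python3 - <<'E'
import cv2
a=cv2.imread("pics/top0.png")[120:340,130:400]
cv2.imwrite("pics/top0c.png",cv2.resize(a,None,fx=2.7,fy=2.7,interpolation=2))
E
```

```text
(no output)
```

View pics/top0c.png

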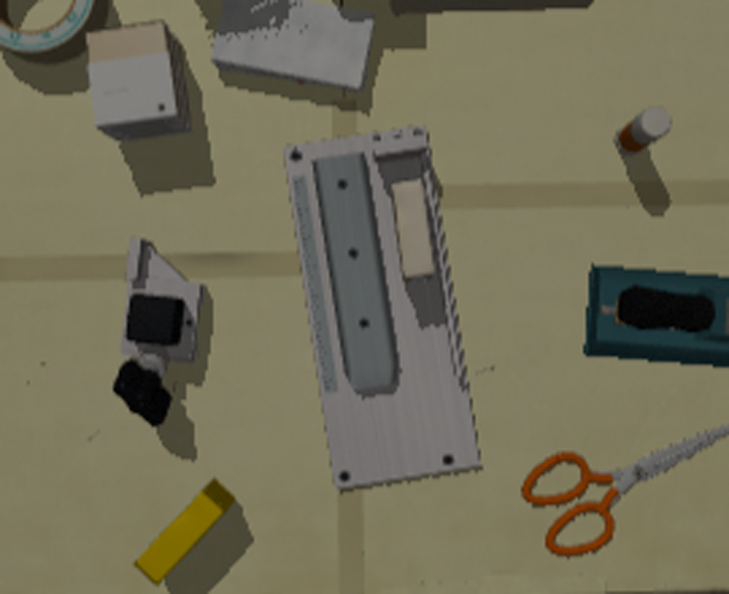

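View pics/scene0.png

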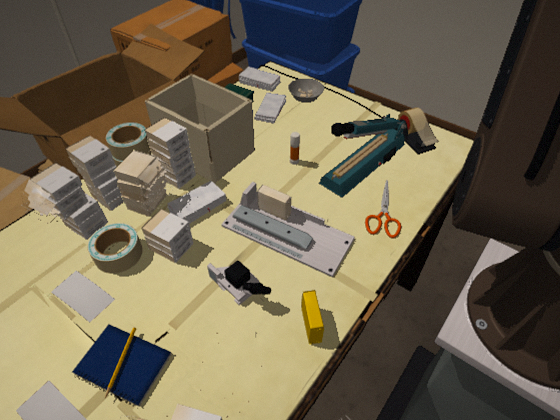

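```bash
cat >> h.py <<'E'
def wrap(a): return (a+np.pi)%(2*np.pi)-np.pi
def tool(ob=None):
    ob=ob or status.get_obs();M=rot(ob["eef_rot"]);return np.array(ob["tool_pos"]),M
def goto(xyz,M=None,p=None):
    if M is None:p,M=tool()
    return (M.T@(np.array(xyz)-p)*1000).round(1)
E
python3 - <<'E'
from h import *
import pickle
p,W=pickle.load(open("top.pkl","rb"));im=p["img"];x,y,z=W[...,0],W[...,1],W[...,2]
def rect(m,n):
    pts=(W[m][:,:2]*1000).astype(np.float32);c,s,a=cv2.minAreaRect(pts);b=cv2.boxPoints((c,s,a));print(n,m.sum(),np.round(c,1),np.round(s,1),round(a,2),b.round(0).tolist());return c,s,a
def clean(m,e=0):
    n,l,st,_=cv2.connectedComponentsWithStats(m.astype(np.uint8),connectivity=4);return l==1+st[1:,4].argmax()
J=(x>.37)&(x<.72)&(y>.03)&(y<.24)
rect(clean(J&(z>.006)&(z<.08)),"jig all")
rect(clean(J&(z>.024)&(z<.032)&(y>.1)),"rail top")
rect(clean(J&(z>.019)&(z<.032)&(y>.115)),"rail")
rect(clean(J&(z>.07)&(z<.085)),"bar top")
C=(x>.44)&(x<.62)&(y>.27)&(y<.36);dark=im.max(-1)<60
for lo,hi in((.058,.07),(.062,.07)):rect(clean(C&(z>lo)&(z<hi)&(x>.505)),"block top")
rect(clean(C&(z>.026)&(z<.036)),"body top")
rect(clean(C&(z>.02)&(z<.07)&(x>.555)),"arm")
rect(clean(C&(z>.045)&(x<.5)),"knob")
print(np.median(z[rectm]) if 0 else "")
t,M=tool();print(t,M.round(3))
E
```

```text
jig all 6894 [547.5 128.4] [300.  129.3] 7.9 [[390.0, 172.0], [408.0, 44.0], [705.0, 85.0], [687.0, 213.0]]
rail top 1512 [577.2 148.4] [199.5  45. ] 8.19 [[475.0, 156.0], [482.0, 112.0], [679.0, 140.0], [673.0, 185.0]]
rail 1685 [577.2 148.1] [199.4  45.9] 7.86 [[475.0, 157.0], [482.0, 112.0], [679.0, 139.0], [673.0, 184.0]]
bar top 419 [608.2 100. ] [80.9 25.6] 6.5 [[567.0, 108.0], [569.0, 83.0], [650.0, 92.0], [647.0, 117.0]]
block top 333 [538.8 314. ] [40.2 39.8] 83.21 [[517.0, 296.0], [556.0, 292.0], [561.0, 332.0], [521.0, 336.0]]
block top 315 [539.  313.6] [39.2 39.5] 83.23 [[517.0, 296.0], [556.0, 292.0], [561.0, 331.0], [522.0, 335.0]]
body top 493 [552.2 312.1] [61.1 94.7] 82.38 [[501.0, 288.0], [595.0, 276.0], [603.0, 336.0], [509.0, 349.0]]
arm 401 [580.2 310.1] [60.5 50.6] 88.02 [[554.0, 281.0], [604.0, 279.0], [607.0, 339.0], [556.0, 341.0]]
knob 321 [477.  320.7] [51.5 34.2] 13.57 [[448.0, 331.0], [456.0, 298.0], [506.0, 310.0], [498.0, 343.0]]

[ 0.2061962  -0.61641007  0.2312996 ] [[ 0.948  0.317 -0.   ]
 [ 0.317 -0.948  0.   ]
 [ 0.    -0.    -1.   ]]
```

The plain bar on the jig at full-image (283,204) is the sample bar: it stands beside the rail and in front of the ledge. The yellow one at (198,316) lies loose and is the look-alike. The only carriage is at (187,238), with its arm toward +X and its knob toward −X. The enlarged crop confirms all of this.

Fitted sizes agree with the given ones: plate 300x129, rail 199x46, block 40x40 at z 66. I'll move now.

```bash
python3 -m inch '{"delta_pos":[[32,-25,0],[32,-25,0],[32,-25,0],[32,-25,0],[32,-25,0],[32,-25,0],[32,-25,0],[32,-25,0]],"yaw":[0,0,0,0,0,0,0,0],"grip":[-1,-1,-1,-1,-1,-1,-1,-1]}' 40
python3 -m inch '{"delta_pos":[[32,-25,0],[32,-25,0],[32,-25,0],[19,-36,0],[19,-36,0],[19,-36,0],[19,-36,0],[19,-36,0]],"yaw":[0,0,0,0,0,0,0,0],"grip":[-1,-1,-1,-1,-1,-1,-1,-1]}'
python3 -m inch '{"delta_pos":[[19,-36,0],[19,-36,0],[19,-36,0],[19,-36,0],[19,-36,0],[19,-36,0],[19,-36,0],[19,-36,0]],"yaw":[0,0,0,0,0,0,0,0],"grip":[-1,-1,-1,-1,-1,-1,-1,-1]}'
python3 -m inch '{"delta_pos":[[0,0,0],[0,0,0],[0,0,0],[0,0,0],[0,0,0],[0,0,0],[0,0,0],[0,0,0]],"yaw":[-0.124,-0.124,-0.124,-0.124,-0.124,-0.124,-0.124,-0.124],"grip":[-1,-1,-1,-1,-1,-1,-1,-1]}'
python3 -m inch '{"delta_pos":[[0,0,0],[0,0,0],[0,0,0],[0,0,0],[0,0,0],[0,0,0],[0,0,0],[0,0,0]],"yaw":[-0.124,-0.124,-0.124,-0.124,-0.124,-0.124,-0.124,-0.124],"grip":[-1,-1,-1,-1,-1,-1,-1,-1]}'
cat >> h.py <<'E'
def need(xyz,ang):
    """tool-frame shift (mm) to xyz after turning tool y to world angle ang (deg); yaw (rad) needed"""
    p,M=tool();now=np.degrees(np.arctan2(M[1,1],M[0,1]));print("tool",p.round(4),"y-ang",now.round(2),"yaw",np.radians((now-ang+180)%360-180).round(3),"shift now-frame",goto(xyz,M,p))
    a=np.radians(ang);N=np.array([[-np.sin(a),np.cos(a),0],[np.cos(a),np.sin(a),0],[0,0,-1]]).T
    print("shift after yaw",goto(xyz,N,p),"force",status.get_obs()["ft_force"].round(1),"w",status.get_obs()["gripper_width"],status.get_obs()["t"])
E
python3 -c "
from h import *
need([.539,.3138,.13],83);print(status.get_obs()['joints'].round(2))"
```

```text
t: 1.57
tool_pos: [0.3862, -0.3438, 0.2315]
eef_rot: [0.0, 0.987, 0.161, 0.0]
ft_force: [0.9, -1.7, -0.3]
gripper_width: 0.999
grasp_force: 0.0
t: 2.23
tool_pos: [0.4858, -0.0412, 0.2315]
eef_rot: [0.0, 0.987, 0.161, 0.0]
ft_force: [1.4, -0.3, 0.5]
gripper_width: 0.999
grasp_force: 0.0
t: 2.9
tool_pos: [0.5384, 0.2805, 0.2314]
eef_rot: [-0.0, 0.987, 0.161, 0.0]
ft_force: [1.7, -0.2, -0.0]
gripper_width: 1.002
grasp_force: 0.0
t: 3.57
tool_pos: [0.5386, 0.2782, 0.2313]
eef_rot: [0.0, 0.79, 0.614, 0.0]
ft_force: [-0.5, 0.3, -0.3]
gripper_width: 1.001
grasp_force: 0.0
t: 4.23
tool_pos: [0.5386, 0.2782, 0.2313]
eef_rot: [0.0, 0.403, 0.915, 0.0]
ft_force: [0.2, 0.1, 0.4]
gripper_width: 1.002
grasp_force: 0.0
tool [0.5386 0.2782 0.2313] y-ang 42.52 yaw -0.707 shift now-frame [ 25.9  24.3 101.3]
shift after yaw [  3.9  35.4 101.3] force [0.2 0.1 0.4] w 1.0020215099529273 4.2333
[ 0.43  0.42  1.7   0.    1.02 -0.32]
```

```bash
python3 -m inch '{"delta_pos":[[0,0,0],[0,0,0],[0,0,0],[0,0,0],[0,0,0],[0,0,0],[2,18,20],[2,17,20]],"yaw":[-0.12,-0.12,-0.12,-0.12,-0.12,-0.107,0,0],"grip":[-1,-1,-1,-1,-1,-1,-1,-1]}'
python3 -m inch '{"delta_pos":[[0,0,20],[0,0,20],[0,0,15],[0,0,0]],"yaw":[0,0,0,0],"grip":[-1,-1,-1,-1]}'
python3 - <<'E'
from h import *
need([.539,.3138,.036],83)
p=cams.get_image("wrist");cv2.imwrite("pics/w1.png",p["img"]);print(p["K"],p["eye"],p["attitude"])
K=np.array(p["K"]);d=p["depth"];v,u=np.mgrid[:420,:560]
a=(u-K[0,2])/K[0,0];b=(v-K[1,2])/K[1,1];r=np.hypot(a,b)+1e-9
c=np.stack([a/r*np.tan(r)*d,-b/r*np.tan(r)*d,-d],-1)
W=c@rot(p["attitude"]).T+np.array(p["eye"])
m=(d>0)&(abs(W[...,2]-.066)<.004)&(np.hypot(W[...,0]-.539,W[...,1]-.314)<.035)
n,l,st,_=cv2.connectedComponentsWithStats(m.astype(np.uint8));m=l==1+st[1:,4].argmax()
print(m.sum(),W[m].mean(0),cv2.minAreaRect((W[m][:,:2]*1000).astype(np.float32)))
E
```

```text
t: 4.9
tool_pos: [0.5401, 0.3138, 0.1921]
eef_rot: [0.001, 0.064, 0.998, 0.001]
ft_force: [0.2, 0.5, 0.5]
gripper_width: 0.997
grasp_force: 0.0
t: 5.23
tool_pos: [0.5374, 0.3127, 0.1333]
eef_rot: [-0.002, 0.064, 0.998, -0.001]
ft_force: [-0.4, -0.2, 0.3]
gripper_width: 1.0
grasp_force: 0.0
tool [0.5374 0.3127 0.1333] y-ang 82.69 yaw -0.005 shift now-frame [-1.8  1.5 97.3]
shift after yaw [-1.5  1.3 97.3] force [-0.4 -0.2  0.3] w 0.9997104501459311 5.2333
[[325.1922621    0.         281.75219329]
 [  0.         325.1922621  213.16990522]
 [  0.           0.           1.        ]] [0.45907811 0.32367893 0.27746823] [ 0.74184444 -0.11704089 -0.10131506  0.65245959]
2988 [0.53710761 0.31690585 0.06685463] ((538.6204833984375, 316.8005676269531), (40.29563522338867, 39.23451614379883), 82.6572036743164)
```

View pics/w1.png

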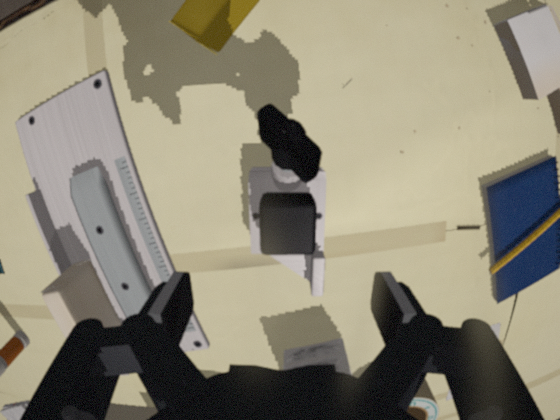

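The wrist view shows the block at (287,222) centred between the fingers, the knob at (290,145) and the arm at (318,270). All of it is clear for the descent.

```bash
python3 -m inch '{"delta_pos":[[-1.7,2.7,25],[0,0,30],[0,0,30],[0,0,15],[0,0,0],[0,0,0]],"yaw":[0,0,0,0,0,0],"grip":[-1,-1,-1,-1,-1,-1]}'
python3 -m inch '{"delta_pos":[[0,0,0],[0,0,0],[0,0,0],[0,0,0],[0,0,0],[0,0,0],[0,0,0],[0,0,0]],"yaw":[0,0,0,0,0,0,0,0],"grip":[0.3,0.3,0.3,0.3,0.3,0.3,0.3,0.3]}' 50
python3 -c "
from h import *
need([.539,.3152,.033],83)"
```

```text
t: 5.78
tool_pos: [0.5415, 0.316, 0.037]
eef_rot: [0.0, 0.064, 0.998, 0.0]
ft_force: [0.4, 0.1, -0.3]
gripper_width: 0.999
grasp_force: 0.0
t: 6.45
tool_pos: [0.5418, 0.3162, 0.0376]
eef_rot: [0.001, 0.064, 0.998, 0.0]
ft_force: [-2.4, -0.4, 12.0]
gripper_width: 0.462
grasp_force: 50.1
tool [0.5418 0.3162 0.0376] y-ang 82.68 yaw -0.006 shift now-frame [ 2.6 -1.4  4.6]
shift after yaw [ 2.6 -1.4  4.6] force [-2.4 -0.4 12. ] w 0.4624124549222581 6.45
```

```bash
python3 -m inch '{"delta_pos":[[0,0,-10],[0,0,-20],[0,0,-25],[0,0,-25],[0,0,0]],"yaw":[0,0,0,0,0],"grip":[0.3,0.3,0.3,0.3,0.3]}'
python3 -m inch '{"delta_pos":[[0,0,0],[0,0,0],[0,0,0],[0,0,0],[0,0,0],[0,0,0],[0,0,0],[0,0,0]],"yaw":[0.109,0.109,0.109,0.109,0.109,0.109,0.109,0.109],"grip":[0.3,0.3,0.3,0.3,0.3,0.3,0.3,0.3]}'
python3 -m inch '{"delta_pos":[[0,0,0],[0,0,0],[0,0,0],[0,0,0],[0,0,0]],"yaw":[0.109,0.109,0.109,0.109,0],"grip":[0.3,0.3,0.3,0.3,0.3]}'
python3 -c "
from h import *
need([.4379,.126,.1],7.95);print(status.get_obs()['joints'].round(2),status.get_obs()['grasp_force'])"
```

```text
t: 6.87
tool_pos: [0.5432, 0.3171, 0.1214]
eef_rot: [0.003, 0.064, 0.998, 0.002]
ft_force: [2.1, 1.4, -3.8]
gripper_width: 0.463
grasp_force: 52.6
t: 7.53
tool_pos: [0.5406, 0.3157, 0.1159]
eef_rot: [-0.0, 0.482, 0.876, -0.0]
ft_force: [0.7, -0.5, -4.9]
gripper_width: 0.461
grasp_force: 52.5
t: 7.95
tool_pos: [0.5406, 0.3157, 0.1159]
eef_rot: [-0.0, 0.66, 0.751, -0.0]
ft_force: [0.1, -0.5, -5.0]
gripper_width: 0.461
grasp_force: 52.5
tool [0.5406 0.3157 0.1159] y-ang 7.4 yaw -0.01 shift now-frame [-174.9 -126.3   16.1]
shift after yaw [-173.6 -128.    15.9] force [ 0.1 -0.5 -5. ] w 0.4613224750595171 7.95
[0.48 0.58 1.75 0.   0.81 0.35] 52.46467888355255
```

```bash
python3 -m inch '{"delta_pos":[[-29,-21.3,0],[-29,-21.3,0],[-29,-21.3,0],[-29,-21.3,0],[-29,-21.3,5],[-29,-21.3,5],[0,0,0],[0,0,0]],"yaw":[0,0,0,0,0,0,-0.01,0],"grip":[0.3,0.3,0.3,0.3,0.3,0.3,0.3,0.3]}'
cat >> h.py <<'E'
def fish(p):
    K=np.array(p["K"]);d=p["depth"];v,u=np.mgrid[:420,:560]
    a=(u-K[0,2])/K[0,0];b=(v-K[1,2])/K[1,1];r=np.hypot(a,b)+1e-9
    c=np.stack([a/r*np.tan(r)*d,-b/r*np.tan(r)*d,-d],-1)
    return c@rot(p["attitude"]).T+np.array(p["eye"])
E
python3 - <<'E'
from h import *
import pickle
need([.4379,.126,.1],7.95)
p=cams.get_image("wrist");cv2.imwrite("pics/w2.png",p["img"]);pickle.dump((p,fish(p)),open("w2.pkl","wb"))
p=cams.get_image("top");cv2.imwrite("pics/t2.png",p["img"]);pickle.dump((p,cloud(p)),open("t2.pkl","wb"))
a=np.vstack([cv2.imread("pics/w2.png"),p["img"]]);cv2.imwrite("pics/c2.png",cv2.resize(a,(400,600)))
E
```

```text
t: 8.62
tool_pos: [0.4366, 0.1248, 0.1062]
eef_rot: [-0.0, 0.653, 0.757, -0.001]
ft_force: [0.8, 0.3, -4.8]
gripper_width: 0.458
grasp_force: 53.2
tool [0.4366 0.1248 0.1062] y-ang 8.42 yaw 0.008 shift now-frame [1.  1.5 6.2]
shift after yaw [1.  1.5 6.2] force [ 0.8  0.3 -4.8] w 0.45771876014474105 8.6167
```

View pics/c2.png

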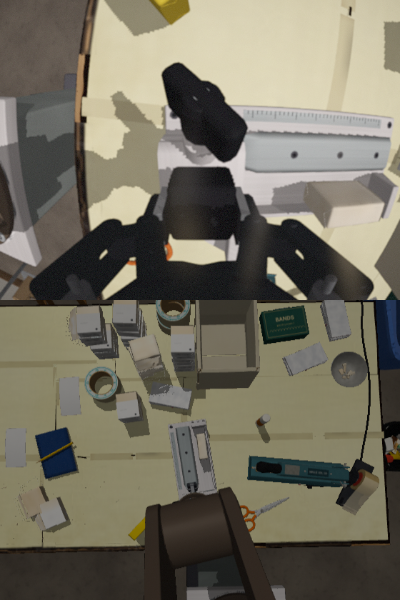

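The stacked wrist and top views show the carriage level in the hand at (200,200). Its knob is toward the camera and its channel is in line with the rail. The top view is blocked by the forearm, so I'll measure the carriage and rail together in the wrist cloud.

```bash
cat >> h.py <<'E'
A=np.radians(187.95);JX=np.array([np.cos(A),np.sin(A)]);JY=np.array([-np.sin(A),np.cos(A)]);JO=np.array([.5276,.1416])
def jig(W):
    q=W[...,:2]-JO;return np.stack([q@JX,q@JY,W[...,2]],-1)*1000
E
python3 - <<'E'
from h import *
import pickle
p,W=pickle.load(open("w2.pkl","rb"));Q=jig(W);d=p["depth"]>0
x,y,z=Q[...,0],Q[...,1],Q[...,2]
def q(m,n):
    P=Q[m];c,s,a=cv2.minAreaRect(P[:,:2].astype(np.float32));print(n,m.sum(),"med",np.median(P,0).round(1),"lo",np.percentile(P,2,0).round(1),"hi",np.percentile(P,98,0).round(1),"rect",np.round(c,1),np.round(s,1),round(a,1))
q(d&(abs(z-28)<3)&(x<52)&(x>-152)&(abs(y)<30),"rail top")
for x0 in(30,0,-40,-80,-120):
    m=d&(abs(z-27.5)<4)&(abs(x-x0)<8)&(abs(y)<30); print(x0,m.sum(),y[m].min().round(1),y[m].max().round(1),np.median(z[m]).round(1))
    m=d&(abs(z-28)<1.2)&(abs(x-x0)<8)&(abs(y)<30)
    if m.any():print("  flat",y[m].min().round(1),y[m].max().round(1))
q(d&(abs(z-10)<3)&(x>-168)&(x<140)&(y>-55)&(y<80),"plate")
near=(abs(x-91)<45)
q(d&near&(abs(z-101)<4)&(y>-45)&(y<45),"body top")
q(d&near&(abs(z-134)<5)&(abs(y)<30),"block top")
# knob-side body wall and block wall: planes facing -y
m=d&near&(z>72)&(z<97)&(y<-25)&(y>-50);q(m,"body -y wall")
P=Q[m];print("wall yaw deg",np.degrees(np.polyfit(P[:,0],P[:,1],1)[0]).round(2))
m=d&near&(z>110)&(z<130)&(y<-10)&(y>-30);
if m.sum()>20:
    q(m,"block -y wall");P=Q[m];print("block wall yaw",np.degrees(np.polyfit(P[:,0],P[:,1],1)[0]).round(2))
q(d&(z>60)&near&(y<-45),"knob")
print((jig(np.array([*tool()[0]]))).round(1))
E
```

```text
rail top 9733 med [-30.   -4.2  28.9] lo [-144.1  -22.6   25.4] hi [44.3 17.4 30.4] rect [-51.3   0.7] [ 54.5 202. ] 88.7
30 1184 -25.4 19.8 28.7
  flat -22.9 16.6
0 1074 -25.4 20.1 28.9
  flat -22.9 17.7
-40 878 -25.6 19.9 28.9
  flat -21.8 16.7
-80 730 -25.0 20.7 28.9
  flat -22.8 16.9
-120 563 -25.1 20.2 28.9
  flat -22.0 17.6
plate 12420 med [-14.4 -26.7  11.3] lo [-155.1  -48.7    9.7] hi [126.3  65.1  12.7] rect [-18.1   9.6] [118.6 299.5] 89.9
body top 2858 med [107.  -19.9 101.6] lo [ 63.3 -31.   97.6] hi [122.4  -3.  104.1] rect [ 92.8 -15.6] [60.4 34.4] 0.1
block top 8303 med [ 92.6  -4.  135.5] lo [ 66.8 -19.1 130.1] hi [118.5  17.7 137.4] rect [92.4  0.1] [66.7 40.2] 1.1
body -y wall 460 med [114.5 -32.6  89.5] lo [ 63.4 -32.9  73. ] hi [122.5 -30.7  96.9] rect [ 92.9 -31.5] [60.4  3.5] 0.5
wall yaw deg -0.5
block -y wall 1737 med [ 92.7 -18.9 119.6] lo [ 74.1 -29.2 110.3] hi [111.2 -16.3 129.6] rect [ 92.8 -22.4] [40.6 15.3] 0.9
block wall yaw 0.12
knob 8801 med [ 93.6 -62.9 146.4] lo [  75.6 -138.2   67.6] hi [122.2 -46.1 157.6] rect [108.6 -92. ] [ 33.7 113.1] 25.4
[ 90.2   2.7 106.6]
```

```bash
python3 -m inch '{"delta_pos":[[3,0,15],[0,0,20],[0,0,15],[0,0,0],[0,0,0]],"yaw":[0,0,0,0,0],"grip":[0.3,0.3,0.3,0.3,0.3]}'
cat > m.py <<'E'
from h import *
import sys
p=cams.get_image("wrist");Q=jig(fish(p));d=p["depth"]>0;x,y,z=Q[...,0],Q[...,1],Q[...,2]
T=jig(tool()[0]);zb=T[2]-37.6
if len(sys.argv)>1:cv2.imwrite(sys.argv[1],p["img"])
lo,hi,xs=[],[],[]
for x0 in range(-130,40,10):
    m=d&(abs(z-28)<3.5)&(abs(x-x0)<5)&(y<30)&(y>-32)
    if m.sum()>100:xs.append(x0);lo.append(y[m].min());hi.append(y[m].max())
lo,hi=np.array(lo),np.array(hi)
print("rail",lo.round(1),hi.round(1),"fit",np.polyfit(xs,(lo+hi)/2,1).round(4))
near=(abs(x-T[0])<45)
m=d&near&(z>zb+4)&(z<zb+29)&(y<-25)&(y>-45);P=Q[m];s,b=np.polyfit(P[:,0],P[:,1],1);print("wall n",m.sum(),"y",np.median(P[:,1]).round(1),"slope",s.round(4),"zmin",np.percentile(P[:,2],1))
m=d&near&(abs(z-zb-33)<3)&(abs(y)<45);print("body top lo y",np.percentile(y[m],1).round(1),"x",np.percentile(x[m],[1,99]).round(1),"z",np.median(z[m]).round(1))
m=d&near&(z>zb+40)&(z<zb+62)&(abs(x-T[0])<18)&(y>-30)&(y<0);P=Q[m];print("block wall",np.median(P[:,1]).round(1),np.polyfit(P[:,0],P[:,1],1)[0].round(4))
m=d&(z>55)&(abs(y-52)<25)&(x<-40)&(x>-160);print("bar/fence x",np.percentile(x[m],[1,99]).round(1))
print("T",T.round(1));need([.4379,.126,.1],7.95)
E
python3 m.py pics/w3.png
```

```text
t: 9.13
tool_pos: [0.4375, 0.1299, 0.056]
eef_rot: [-0.0, 0.653, 0.757, -0.0]
ft_force: [0.4, -0.2, -4.7]
gripper_width: 0.459
grasp_force: 53.2
rail [-24.8 -24.9 -24.  -25.4 -24.7 -24.5 -25.2 -25.  -25.  -24.9 -25.4 -25.1
 -25.3 -25.1 -25.2 -25.6] [19.1 20.  19.2 19.4 18.9 19.5 19.5 18.9 19.7 19.5 19.4 20.  19.4 19.7
 19.6 19.7] fit [-1.2000e-03 -2.8304e+00]
wall n 564 y -37.4 slope -0.0104 zmin 23.390627771880908
body top lo y -34.3 x [ 61.5 121. ] z 51.4
block wall -23.7 0.002
bar/fence x [-108.6  -40.6]
T [90.4 -0.8 56.6]
tool [0.4379 0.1299 0.0566] y-ang 8.39 yaw 0.008 shift now-frame [ -3.8  -0.6 -43.4]
shift after yaw [ -3.8  -0.6 -43.4] force [ 0.4  0.2 -4.8] w 0.46017608108285707 9.1833
```

```bash
cat >> m.py <<'E'
T0,T2=T[0],T[2]
for s,n in((-1,"left"),(1,"right")):
    print(n,[(int(zz-zb),np.round(np.percentile(y[mm],[5,50]),1).tolist(),int(mm.sum())) for zz in np.arange(zb+2,zb+36,4) for mm in [d&(abs(z-zz)<2)&(x*s>T0*s+(18 if s>0 else 20))&(x*s<T0*s+28)&(y<-20)&(y>-50)] if mm.sum()>5])
print("blk",[(int(zz-zb),np.round(np.percentile(y[mm],[5,50]),1).tolist(),int(mm.sum())) for zz in np.arange(zb+34,zb+70,4) for mm in [d&(abs(z-zz)<2)&(abs(x-T0)<18)&(y<0)&(y>-40)] if mm.sum()>5])
E
python3 m.py pics/w3.png | tail -3
```

```text
left [(30, [-35.7, -33.0], 60), (34, [-31.7, -25.6], 310)]
right [(2, [-37.6, -37.4], 22), (6, [-37.7, -37.5], 31), (10, [-37.6, -37.4], 35), (14, [-37.7, -37.4], 32), (18, [-37.7, -37.4], 37), (22, [-37.8, -37.5], 39), (26, [-37.7, -37.1], 87), (30, [-36.3, -34.0], 241), (34, [-32.0, -26.5], 436)]
blk [(34, [-31.7, -25.1], 647), (38, [-31.4, -23.7], 375), (42, [-34.5, -23.7], 398), (46, [-38.1, -23.8], 415), (50, [-39.6, -24.1], 553), (54, [-24.2, -23.7], 306), (58, [-24.3, -23.8], 314), (62, [-24.2, -23.6], 489), (66, [-22.7, -13.0], 4425)]
```

View pics/w3.png

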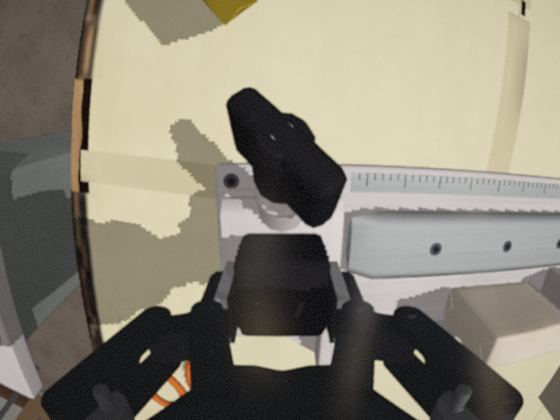

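The image shows the carriage in line with the rail, with its channel facing the rail end at (350,240) and the bar at (505,310). The measured lateral error is about −0.8 mm and the yaw is under 0.5°. I'll lower it onto the landing.

```bash
python3 -m inch '{"delta_pos":[[-0.7,0,4],[0,0,2],[0,0,1],[0,0,0],[0,0,0]],"yaw":[0,0,0,0,0],"grip":[0.3,0.3,0.3,0.3,0.3]}'
python3 -m inch '{"delta_pos":[[0,0,1],[0,0,0],[0,0,0]],"yaw":[0,0,0],"grip":[0.3,0.3,0.3]}'
python3 -m inch '{"delta_pos":[[0,0,1],[0,0,0],[0,0,0]],"yaw":[0,0,0],"grip":[0.3,0.3,0.3]}'
```

```text
t: 9.65
tool_pos: [0.4376, 0.1285, 0.0494]
eef_rot: [0.0, 0.654, 0.756, 0.0]
ft_force: [0.4, 0.3, -5.8]
gripper_width: 0.459
grasp_force: 53.4
t: 9.9
tool_pos: [0.4376, 0.1286, 0.0483]
eef_rot: [0.0, 0.654, 0.756, 0.0]
ft_force: [-0.2, -0.2, -5.1]
gripper_width: 0.461
grasp_force: 53.4
t: 10.15
tool_pos: [0.4377, 0.1286, 0.0477]
eef_rot: [0.0, 0.654, 0.756, 0.0]
ft_force: [-2.4, -1.9, 8.3]
gripper_width: 0.456
grasp_force: 55.0
```

```bash
python3 -m inch '{"delta_pos":[[0,2,-0.5],[0,5,0],[0,5,0],[0,4,0],[0,0,0]],"yaw":[0,0,0,0,0],"grip":[0.3,0.3,0.3,0.3,0.3]}' 40
python3 -m inch '{"delta_pos":[[0,4,0],[0,4,0],[0,0,0]],"yaw":[0,0,0],"grip":[0.3,0.3,0.3]}'
python3 m.py
```

```text
t: 10.57
tool_pos: [0.4548, 0.1311, 0.0478]
eef_rot: [0.0, 0.654, 0.756, 0.0]
ft_force: [0.8, -0.4, -4.8]
gripper_width: 0.459
grasp_force: 53.3
t: 10.82
tool_pos: [0.4624, 0.1322, 0.0478]
eef_rot: [0.0, 0.654, 0.756, 0.0]
ft_force: [-0.0, -0.3, -5.0]
gripper_width: 0.456
grasp_force: 53.3
rail [-24.4 -24.4 -24.9 -24.9 -25.3 -25.  -25.  -24.8 -25.  -25.4 -24.8 -24.7
 -24.7 -25.4 -25.7 -24.7 -25.3] [18.9 19.  19.8 19.8 19.3 19.2 19.3 19.2 20.  20.1 19.2 19.6 19.5 19.4
 19.7 19.5  9.4] fit [-0.0106 -3.5669]
wall n 511 y -36.3 slope -0.0161 zmin 14.553393309757233
body top lo y -34.0 x [36.5 96. ] z 43.3
block wall -22.6 0.0067
bar/fence x [-140.8  -41. ]
T [66.5  0.3 47.7]
tool [0.4618 0.1321 0.0477] y-ang 8.3 yaw 0.006 shift now-frame [ -2.6 -24.5 -52.3]
shift after yaw [ -2.7 -24.5 -52.3] force [ 0.4 -0.5 -4.2] w 0.4578791902288429 10.8667
left [(30, [-34.2, -31.9], 26), (34, [-30.7, -24.6], 270)]
right [(2, [-48.7, -42.6], 380), (6, [-36.7, -36.4], 36), (10, [-36.6, -36.4], 25), (14, [-36.7, -36.4], 37), (18, [-36.6, -36.4], 36), (22, [-36.6, -36.5], 36), (26, [-36.6, -36.3], 78), (30, [-35.7, -33.5], 211), (34, [-31.2, -26.2], 452)]
blk [(34, [-30.8, -24.2], 656), (38, [-29.8, -22.6], 376), (42, [-33.1, -22.7], 393), (46, [-39.4, -22.7], 444), (50, [-39.5, -35.0], 618), (54, [-23.2, -22.6], 291), (58, [-23.2, -22.8], 318), (62, [-23.2, -22.6], 464), (66, [-21.9, -12.8], 4121)]
```

```bash
python3 -m inch '{"delta_pos":[[0,4,0],[0,5,0],[0,5,0],[0,5,0],[0,5,0],[0,0,0]],"yaw":[0.006,0,0,0,0,0],"grip":[0.3,0.3,0.3,0.3,0.3,0.3]}'
python3 -m inch '{"delta_pos":[[0,6,0],[0,6,0],[0,6,0],[0,6,0],[0,6,0],[0,0,0],[0,0,0]],"yaw":[0,0,0,0,0,0,0],"grip":[0.3,0.3,0.3,0.3,0.3,0.3,0.3]}'
python3 m.py pics/w4.png| egrep "rail|wall|top|bar|tool"
```

```text
t: 11.37
tool_pos: [0.4866, 0.1356, 0.0478]
eef_rot: [0.0, 0.656, 0.754, 0.001]
ft_force: [-0.1, 0.3, -4.7]
gripper_width: 0.458
grasp_force: 53.3
t: 11.95
tool_pos: [0.5152, 0.1396, 0.0477]
eef_rot: [0.0, 0.656, 0.754, 0.0]
ft_force: [-0.1, 0.4, -1.8]
gripper_width: 0.456
grasp_force: 53.9
rail [-24.8 -25.4 -25.5 -25.1 -24.8 -25.5 -24.8 -24.5 -24.9 -24.8 -25.  -25. ] [19.3 19.2 19.6 19.9 19.9 18.9 19.5 19.  19.  19.8 18.8  7.8] fit [-0.0221 -4.9692]
wall n 524 y -36.5 slope -0.0718 zmin 14.950572853699404
body top lo y -33.7 x [-16.9  42.6] z 43.2
block wall -22.6 0.0003
bar/fence x [-151.1  -40.5]
tool [0.5148 0.1395 0.0478] y-ang 7.96 yaw 0.0 shift now-frame [ -2.8 -78.1 -52.2]
```

```bash
python3 -m inch '{"delta_pos":[[0,6,0],[0,6,0],[0,6,0],[0,6,0],[0,6,0],[0,0,0],[0,0,0]],"yaw":[0,0,0,0,0,0,0],"grip":[0.3,0.3,0.3,0.3,0.3,0.3,0.3]}'
python3 -m inch '{"delta_pos":[[0,3,0],[0,3,0],[0,2,0],[0,0,0],[0,0,0]],"yaw":[0,0,0,0,0],"grip":[0.3,0.3,0.3,0.3,0.3]}'
python3 -m inch '{"delta_pos":[[0,1,0],[0,1,0],[0,0,0],[0,0,0]],"yaw":[0,0,0,0],"grip":[0.3,0.3,0.3,0.3]}'
```

```text
t: 12.58
tool_pos: [0.545, 0.1438, 0.0477]
eef_rot: [0.0, 0.656, 0.754, 0.0]
ft_force: [1.3, 0.0, -2.5]
gripper_width: 0.456
grasp_force: 53.8
t: 13.0
tool_pos: [0.5526, 0.1448, 0.0478]
eef_rot: [0.0, 0.656, 0.755, 0.0]
ft_force: [-0.5, 1.2, -2.9]
gripper_width: 0.459
grasp_force: 53.5
t: 13.33
tool_pos: [0.5545, 0.1451, 0.0478]
eef_rot: [0.0, 0.656, 0.755, 0.0]
ft_force: [-0.2, -0.0, -4.0]
gripper_width: 0.462
grasp_force: 53.3
```

```bash
python3 -m inch '{"delta_pos":[[0,1,0],[0,0,0],[0,0,0]],"yaw":[0,0,0],"grip":[0.3,0.3,0.3]}'
python3 -m inch '{"delta_pos":[[0,1,0],[0,0,0],[0,0,0]],"yaw":[0,0,0],"grip":[0.3,0.3,0.3]}'
python3 m.py pics/w5.png| egrep "rail|wall|top|bar|tool|T"
```

```text
t: 13.58
tool_pos: [0.5555, 0.1452, 0.0478]
eef_rot: [0.0, 0.656, 0.755, 0.0]
ft_force: [-0.1, -0.2, -3.9]
gripper_width: 0.46
grasp_force: 53.3
t: 13.83
tool_pos: [0.5565, 0.1454, 0.0478]
eef_rot: [0.0, 0.656, 0.754, 0.0]
ft_force: [-0.1, 0.1, -5.2]
gripper_width: 0.462
grasp_force: 53.3
rail [-24.3 -24.8 -24.4 -24.4 -24.8 -24.9 -25.3 -24.  -25.5 -25.5 -25.5] [19.7 19.8 19.4 19.6 19.4 19.2 18.8  7.8 13.8 19.2 19.9] fit [-0.0105 -4.161 ]
wall n 538 y -36.4 slope -0.0626 zmin 14.939685007511667
body top lo y -33.9 x [-58.6   0.8] z 43.2
block wall -22.6 -0.0026
bar/fence x [-151.6  -49. ]
T [-29.1   0.3  47.8]
tool [0.5565 0.1454 0.0478] y-ang 7.97 yaw 0.0 shift now-frame [  -2.7 -120.1  -52.2]
```

View pics/w5.png

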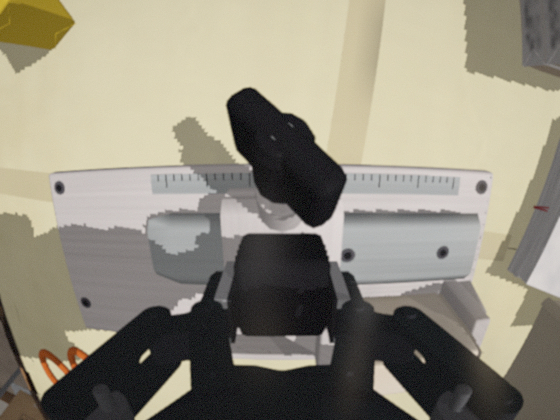

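The carriage is on the rail, and the bar at (420,310) is close to the fence at (465,305). I'll push on until a force shows.

```bash
python3 -m inch '{"delta_pos":[[0,1,0],[0,0,0],[0,0,0]],"yaw":[0,0,0],"grip":[0.3,0.3,0.3]}' | grep -E "pos|ft"
python3 -m inch '{"delta_pos":[[0,1,0],[0,0,0],[0,0,0]],"yaw":[0,0,0],"grip":[0.3,0.3,0.3]}'| grep -E "pos|ft"
```

```text
tool_pos: [0.5575, 0.1455, 0.0478]
ft_force: [0.4, -0.2, -4.8]
tool_pos: [0.5581, 0.1456, 0.0478]
ft_force: [-2.1, -0.4, -2.0]
```

```bash
python3 -m inch '{"delta_pos":[[0,1,0],[0,0,0],[0,0,0]],"yaw":[0,0,0],"grip":[0.3,0.3,0.3]}' | grep -E "pos|ft"
python3 - <<'E'
from h import *
p=cams.get_image("scene");W=cloud(p);Q=jig(W);x,y,z=Q[...,0],Q[...,1],Q[...,2];d=p["depth"]>0
m=d&(abs(z-78)<4)&(abs(y-52)<25)&(x<-30)&(x>-160);print("bar top x",m.sum(),np.percentile(x[m],[1,99]).round(1))
m=d&(abs(z-60)<4)&(abs(y-52)<35)&(x<-125)&(x>-170);print("fence top x",m.sum(),np.percentile(x[m],[1,50,99]).round(1))
a=p["img"][150:290,190:380];cv2.imwrite("pics/s5.png",cv2.resize(a,None,fx=4,fy=4,interpolation=2))
E
```

```text
tool_pos: [0.5582, 0.1457, 0.0478]
ft_force: [-8.1, -0.6, 3.3]
bar top x 7 [-139.4  -91.3]
fence top x 42 [-151.3 -143.6 -125.7]
```

View pics/s5.png

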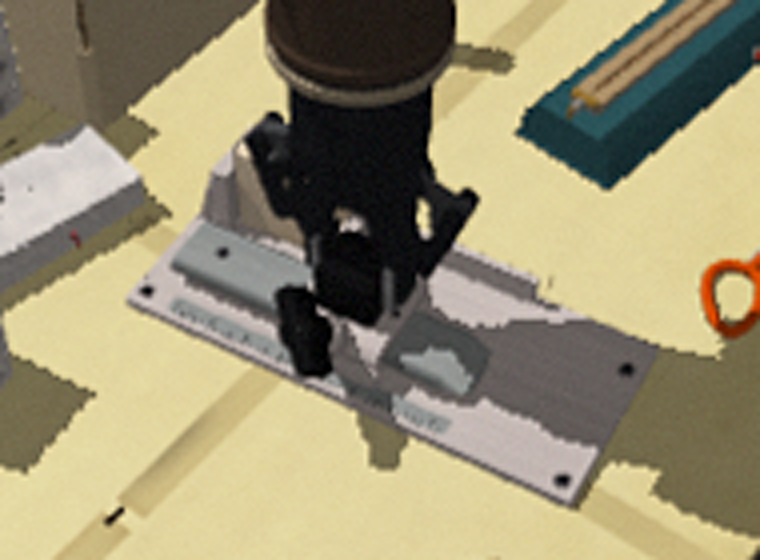

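The bar's end is against the fence at (235,190) and the arm is stopped by it: force rises to 8 N with no more travel. The bar is home. I'll release, then slide the open fingers across to straddle the wing's outer end. Clockwise moves that end toward −x, so the push holds the carriage against the bar.

```bash
python3 -m inch '{"delta_pos":[[0,-0.7,0],[0,0,0],[0,0,0],[0,0,0],[0,0,0],[0,0,0],[0,0,0],[0,0,0]],"yaw":[0,0,0,0,0,0,0,0],"grip":[0.3,-1,-1,-1,-1,-1,-1,-1]}'
python3 -m inch '{"delta_pos":[[10,0,0],[15,0,0],[15,0,0],[15,0,0],[15,0,-0],[15,0,0],[4,0,0],[0,0,0]],"yaw":[0,0,0,0,0,0,0,0],"grip":[-1,-1,-1,-1,-1,-1,-1,-1]}'
cat > k.py <<'E'
from h import *
import sys
CX=float(sys.argv[1]);p=cams.get_image("wrist")
if len(sys.argv)>2:cv2.imwrite(sys.argv[2],p["img"])
Q=jig(fish(p));d=p["depth"]>0
T=jig(tool()[0]);print("T",T.round(1))
b=d&(Q[...,2]>46)&(abs(Q[...,0]-CX)<17)&(Q[...,1]<0)&(Q[...,1]>-26)&(Q[...,2]<70);print("block wall y",np.median(Q[b][:,1]).round(1) if b.sum()>50 else None)
m=d&(abs(Q[...,2]-42)<2)&(abs(Q[...,1]+27)<6)&(abs(Q[...,0]-CX)<45);print("body top x",np.percentile(Q[m][:,0],[1,99]).round(1) if m.sum()>50 else None)
# knob axis frame, carriage centre at (CX,-2.7,10)
s,c=np.sin(np.radians(40)),np.cos(np.radians(40))
P=Q-np.array([CX,-2.7-63,77]);u=-P[...,1]*c-P[...,2]*s;w=-P[...,1]*s+P[...,2]*c;xx=P[...,0]
m=d&(w>7)&(w<16)&(np.hypot(u,xx)<29)&(p["img"].max(-1)<70);X=np.stack([xx[m],u[m]],1).astype(np.float32)
r=cv2.minAreaRect(X);box=cv2.boxPoints(r);e=max([box[1]-box[0],box[2]-box[1]],key=np.linalg.norm);e=e*np.sign(e[1])
print("wing top",m.sum(),np.round(r[0],1),np.round(r[1],1),"knob angle",.75-np.arctan2(e[0],e[1]).round(3))
E
python3 k.py -29.2 pics/w6.png; python3 -c "
from h import *
print(status.get_obs()['joints'].round(2))"
```

```text
t: 15.35
tool_pos: [0.5588, 0.1457, 0.0478]
eef_rot: [0.0, 0.656, 0.755, 0.0]
ft_force: [0.0, 0.7, -1.0]
gripper_width: 0.998
grasp_force: 0.0
t: 16.02
tool_pos: [0.546, 0.2353, 0.0478]
eef_rot: [0.0, 0.656, 0.755, 0.0]
ft_force: [0.3, -0.2, -0.4]
gripper_width: 0.999
grasp_force: 0.0
T [-31.2 -89.4  47.7]
block wall y None
body top x [-60.   -0.6]
wing top 2609 [2.3 6.1] [35.6 21.7] knob angle 0.256
[ 0.35  0.64  1.87 -0.    0.64  0.21]
```

View pics/w6.png

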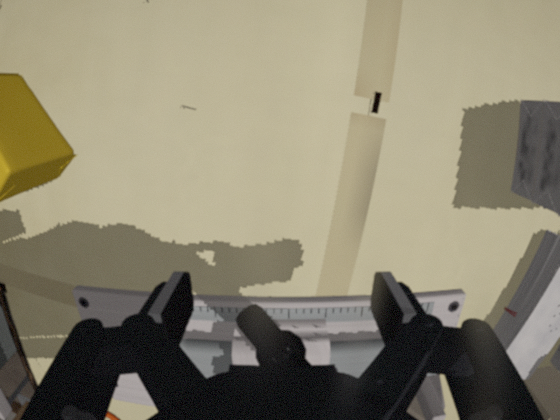

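The wing's outer end shows at (255,315) between the open fingers at (180,290) and (385,290), leaning toward the +x finger as expected.

```bash
python3 -m inch '{"delta_pos":[[0,0,4],[0,0,4],[0,0,0],[0,0,0],[0,0,0],[0,0,0]],"yaw":[0,0,0,0,0,0],"grip":[-0.18,-0.18,-0.18,-0.18,-0.18,-0.18]}' 30
python3 -m inch '{"delta_pos":[[0,4,0],[0,4,0],[0,4,0],[0,0,0],[0,0,0]],"yaw":[0,0,0,0,0],"grip":[-0.18,-0.18,-0.18,-0.18,-0.18]}'
python3 -m inch '{"delta_pos":[[0,4,0],[0,4,0],[0,4,0],[0,0,0],[0,0,0]],"yaw":[0,0,0,0,0],"grip":[-0.18,-0.18,-0.18,-0.18,-0.18]}'
python3 k.py -30.3
```

```text
t: 16.57
tool_pos: [0.5464, 0.2336, 0.0398]
eef_rot: [0.0, 0.656, 0.754, -0.0]
ft_force: [0.3, 0.3, 0.0]
gripper_width: 0.592
grasp_force: 0.0
t: 16.98
tool_pos: [0.5574, 0.2356, 0.0395]
eef_rot: [-0.001, 0.656, 0.754, -0.001]
ft_force: [-7.3, 3.1, 1.4]
gripper_width: 0.591
grasp_force: 3.3
t: 17.4
tool_pos: [0.5676, 0.2369, 0.0386]
eef_rot: [-0.002, 0.656, 0.754, -0.002]
ft_force: [-10.2, 2.9, -5.2]
gripper_width: 0.593
grasp_force: 5.3
T [-52.9 -88.8  38.6]
block wall y None
body top x [-64.5 -47.7]
wing top 2214 [-4.4 12.3] [36.1 18.4] knob angle 0.391
```

```bash
python3 -m inch '{"delta_pos":[[-2.4,2,0],[-2.4,2,0],[-2.4,2,0],[0,0,0],[0,0,0]],"yaw":[0.1,0.1,0.1,0,0],"grip":[-0.18,-0.18,-0.18,-0.18,-0.18]}'
python3 -m inch '{"delta_pos":[[-2,2.5,0],[-2,2.5,0],[0,0,0],[0,0,0]],"yaw":[0.1,0.1,0,0],"grip":[-0.18,-0.18,-0.18,-0.18]}'
python3 k.py -30.3 pics/w7.png
```

```text
t: 17.87
tool_pos: [0.5743, 0.2302, 0.0388]
eef_rot: [-0.001, 0.762, 0.647, -0.002]
ft_force: [-9.7, 5.6, -7.0]
gripper_width: 0.591
grasp_force: 5.6
t: 18.2
tool_pos: [0.5785, 0.2255, 0.0389]
eef_rot: [-0.001, 0.823, 0.568, -0.002]
ft_force: [-10.1, 9.0, -3.5]
gripper_width: 0.591
grasp_force: 6.4
T [-62.  -76.1  38.9]
block wall y None
body top x [-64.6 -42.2]
wing top 2243 [-13.2  10.5] [18.3 30.4] knob angle 1.0
```

View pics/w7.png

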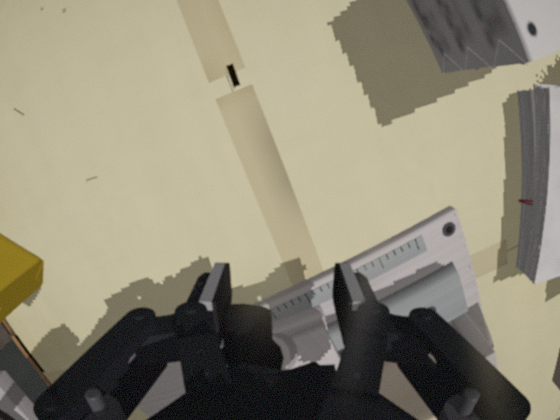

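The wing's outer end (250,335) lies flat against the +x finger's pad and has clearly passed the carriage's y–z plane. I'll push further, watching the force.

```bash
python3 -m inch '{"delta_pos":[[-2,2,0],[0,0,0],[0,0,0]],"yaw":[0.1,0,0],"grip":[-0.18,-0.18,-0.18]}' | egrep "pos|ft|grasp"
python3 -m inch '{"delta_pos":[[0,2,0],[0,0,0],[0,0,0]],"yaw":[0,0,0],"grip":[-0.18,-0.18,-0.18]}'| egrep "pos|ft|grasp"
python3 -m inch '{"delta_pos":[[0,1.5,0],[0,0,0],[0,0,0]],"yaw":[0,0,0],"grip":[-0.18,-0.18,-0.18]}'| egrep "pos|ft|grasp"
```

```text
tool_pos: [0.5796, 0.2231, 0.039]
ft_force: [-11.5, 8.9, -1.6]
grasp_force: 7.2
tool_pos: [0.5809, 0.2224, 0.039]
ft_force: [-14.7, 12.2, -0.8]
grasp_force: 9.0
tool_pos: [0.5818, 0.222, 0.0389]
ft_force: [-17.6, 14.9, -1.2]
grasp_force: 10.7
```

```bash
python3 -m inch '{"delta_pos":[[0,-6,0],[0,-4,0],[20,0,0],[30,0,-20],[30,0,-30],[0,0,-30],[0,0,0],[0,0,0]],"yaw":[0,0,0,0,0,0,0,0],"grip":[-0.18,-0.18,-0.18,-0.18,-0.18,-0.18,-0.18,-0.18]}'
python3 k.py -30.3 pics/w8.png
```

```text
t: 19.67
tool_pos: [0.6126, 0.2975, 0.1212]
eef_rot: [0.0, 0.85, 0.527, 0.002]
ft_force: [-1.2, 0.6, -0.8]
gripper_width: 0.588
grasp_force: 0.0
T [-104.5 -142.1  119.7]
block wall y None
body top x [-64.3 -42.2]
wing top 623 [-14.6   7.3] [20.9 24.4] knob angle 1.3840001
```

View pics/w8.png

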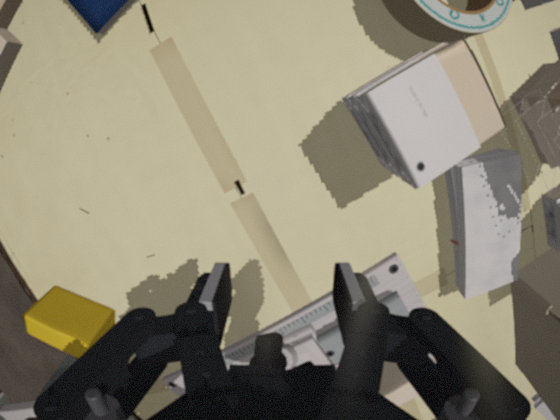

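```bash
python3 -m inch '{"delta_pos":[[0,0,-30],[0,-25,-25],[0,-31,-25],[0,-31,-20],[0,-31,0],[0,-31,0],[0,0,0],[0,0,0]],"yaw":[0,0,0,0,0,0,0,0],"grip":[-0.18,-0.18,-0.18,-0.18,-0.18,-0.18,-0.18,-0.18]}'
cat > e.py <<'E'
from h import *
s,c=np.sin(np.radians(40)),np.cos(np.radians(40))
for n in("top","scene","wrist"):
    p=cams.get_image(n);W=fish(p) if n=="wrist" else cloud(p);Q=jig(W);d=p["depth"]>0;x,y,z=Q[...,0],Q[...,1],Q[...,2]
    cv2.imwrite(f"pics/e_{n}.png",p["img"])
    m=d&(abs(z-42)<3)&(abs(y)<45)&(abs(x+30)<45);print(n,"body top",m.sum(),[np.percentile(Q[m][:,i],[1,99]).round(1).tolist() for i in(0,1)] if m.any() else "")
    m=d&(abs(z-76)<3)&(abs(y)<26)&(abs(x+30)<30)
    if m.sum()>20:
        r=cv2.minAreaRect(Q[m][:,:2].astype(np.float32));print("block",np.round(r[0],1),np.round(r[1],1),round(r[2],1));cy=r[0][1];cx=r[0][0]
    else:cx,cy=-30.3,-2.7
    m=d&(abs(z-79)<4)&(abs(y-52)<25)&(x<-45)&(x>-160)
    if m.sum()>20:print("bar top",m.sum(),[np.percentile(Q[m][:,i],[1,99]).round(1).tolist() for i in(0,1)])
    m=d&(abs(z-60)<4)&(abs(y-52)<30)&(x<-135)&(x>-165)
    if m.sum()>10:print("fence top",[np.percentile(Q[m][:,i],[1,99]).round(1).tolist() for i in(0,1)])
    P=Q-np.array([cx,cy-63,77]);u=-P[...,1]*c-P[...,2]*s;w=-P[...,1]*s+P[...,2]*c;xx=P[...,0]
    m=d&(w>8)&(w<17)&(np.hypot(u,xx)<31)&(y<cy-25)
    if m.sum()>30:
        r=cv2.minAreaRect(np.stack([xx[m],u[m]],1).astype(np.float32));b=cv2.boxPoints(r);e=max([b[1]-b[0],b[2]-b[1]],key=np.linalg.norm);e=e*np.sign(e[1]);print("wing",m.sum(),np.round(r[0],1),np.round(r[1],1),"angle",round(.75-np.arctan2(e[0],e[1]),3))
E
python3 e.py
```

```text
t: 20.38
tool_pos: [0.4761, 0.363, 0.2184]
eef_rot: [0.0, 0.85, 0.528, -0.001]
ft_force: [0.8, 0.5, -0.2]
gripper_width: 0.59
grasp_force: 0.0
top body top 402 [[-62.5, -2.1], [-32.2, 42.9]]
block [-31.9   1.1] [39.7 39.8] 86.5
bar top 372 [[-137.5, -61.5], [38.5, 63.5]]
fence top [[-151.9, -139.9], [31.0, 76.0]]
wing 133 [-4.7 -3.6] [19.9 49.4] angle 1.196
scene body top 167 [[-70.5, -0.7], [-39.6, 43.4]]
block [-31.  -4.] [38.9 38.5] 87.3
bar top 137 [[-116.0, -59.3], [33.6, 58.2]]
wing 135 [-3.3 -3.1] [19.7 47.4] angle 1.496
wrist body top 458 [[-72.9, -5.5], [-37.8, 35.8]]
bar top 696 [[-140.2, -68.9], [34.6, 59.6]]
fence top [[-151.8, -135.4], [27.0, 71.1]]
wing 644 [-6.  -2.2] [21.3 48.7] angle 1.147
```

```bash
python3 - <<'E'
from h import *
s,c=np.sin(np.radians(40)),np.cos(np.radians(40))
ims=[]
for n in("top","wrist","scene"):
    p=cams.get_image(n);W=fish(p) if n=="wrist" else cloud(p);Q=jig(W);d=p["depth"]>0
    # knob black points around wing
    m=d&(Q[...,2]>45)&(Q[...,1]<-40)&(Q[...,1]>-110)&(abs(Q[...,0]+31)<40);P=Q[m]
    w=-P[:,1]*s+P[:,2]*c;top=np.percentile(w,97);
    u=-P[:,1]*c-P[:,2]*s
    for lo in(5,8):
        k=(w>top-lo)&(w<top+3);X=np.stack([P[k,0],u[k]],1).astype(np.float32)
        r=cv2.minAreaRect(X);b=cv2.boxPoints(r);e=max([b[1]-b[0],b[2]-b[1]],key=np.linalg.norm);e*=np.sign(e[1])
        ev,V=np.linalg.eigh(np.cov((X-X.mean(0)).T));v=V[:,1]*np.sign(V[1,1])
        print(n,"w",top.round(1),k.sum(),"rect",np.round(r[1],1),"angle",(.75-np.arctan2(e[0],e[1])).round(3),"pca",(.75-np.arctan2(v[0],v[1])).round(3))
    ys,xs=np.where(m);y0,x0=int(ys.mean()),int(xs.mean());h=45 if n!="wrist" else 100
    a=p["img"][max(0,y0-h):y0+h,max(0,x0-h):x0+h];ims.append(cv2.resize(a,(400,400),interpolation=2))
cv2.imwrite("pics/z.png",np.hstack(ims[:2]))
E
```

```text
top w 113.7 113 rect [18.2 49.7] angle 1.432 pca 1.312
top w 113.7 137 rect [19. 50.] angle 1.432 pca 1.332
wrist w 116.3 610 rect [20.5 48.8] angle 1.287 pca 1.359
wrist w 116.3 646 rect [21.7 48.7] angle 1.275 pca 1.363
scene w 115.6 135 rect [19.2 47. ] angle 1.52 pca 1.324
scene w 115.6 155 rect [21.7 47.6] angle 1.479 pca 1.317
```

View pics/z.png

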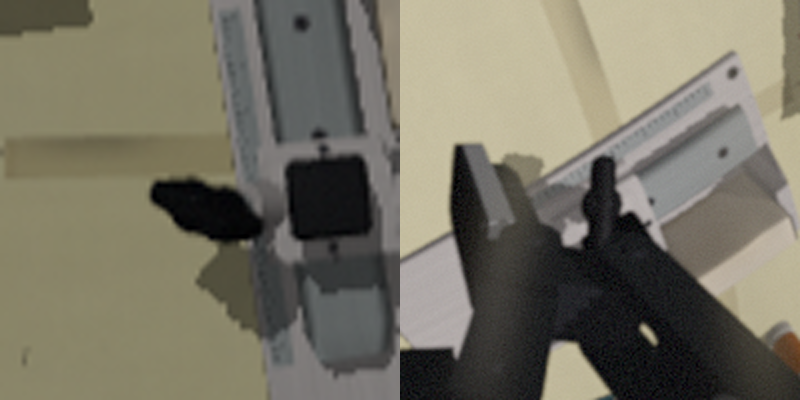

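The wing has turned well past the y–z plane, with all three cameras giving about 1.33 rad. The carriage sits against the bar. I'll go back for one more push, farther out on the wing, to get margin.

```bash
python3 -m inch '{"delta_pos":[[0,31,0],[0,31,0],[0,31,20],[0,31,25],[0,25,25],[0,0,27],[0,0,0],[0,0,0]],"yaw":[0,0,0,0,0,0,0,0],"grip":[-0.18,-0.18,-0.18,-0.18,-0.18,-0.18,-0.18,-0.18]}' | egrep "t:|pos|ft"
python3 -c "
from h import *
p,M=tool();a=np.degrees(np.arctan2(M[1,1],M[0,1]));need([.5818,.222,.039],a)"
```

```text
t: 21.35
tool_pos: [0.6103, 0.2957, 0.1209]
eef_rot: [-0.0, 0.85, 0.526, -0.002]
ft_force: [-1.0, -0.2, 0.7]
tool [0.6103 0.2957 0.1209] y-ang -26.48 yaw 0.0 shift now-frame [-78.5   7.6  82.1]
shift after yaw [-78.7   7.4  81.9] force [-1.  -0.2  0.7] w 0.5882481431903415 21.35
```

```bash
python3 -m inch '{"delta_pos":[[-15,-3,10],[-15,0,25],[0,0,25],[-15,0,22],[-20,0,0],[-11,0,0],[0,0,0],[0,0,0]],"yaw":[0,0,0,0,0,0,0,0],"grip":[-0.18,-0.18,-0.18,-0.18,-0.18,-0.18,-0.18,-0.18]}' | egrep "t:|pos|ft"
python3 -m inch '{"delta_pos":[[0,4,0],[0,4,0],[0,2,0],[0,0,0],[0,0,0]],"yaw":[0,0,0.05,0,0],"grip":[-0.18,-0.18,-0.18,-0.18,-0.18]}' | egrep "t:|pos|ft|gra"
python3 -m inch '{"delta_pos":[[0,2,0],[0,0,0],[0,0,0]],"yaw":[0,0,0],"grip":[-0.18,-0.18,-0.18]}' | egrep "t:|pos|ft|gra"
python3 -m inch '{"delta_pos":[[0,2,0],[0,0,0],[0,0,0]],"yaw":[0,0,0],"grip":[-0.18,-0.18,-0.18]}' | egrep "t:|pos|ft|gra"
python3 -c "
from h import *
p,M=tool();a=np.degrees(np.arctan2(M[1,1],M[0,1]));need([.5818,.222,.039],a)"
```

```text
t: 22.02
tool_pos: [0.5758, 0.2306, 0.0424]
eef_rot: [0.0, 0.85, 0.527, 0.001]
ft_force: [0.4, 1.0, -0.1]
t: 22.43
tool_pos: [0.5834, 0.2265, 0.0408]
eef_rot: [-0.0, 0.863, 0.505, -0.0]
ft_force: [-7.8, 5.8, 6.3]
grasp_force: 5.1
t: 22.68
tool_pos: [0.5847, 0.2261, 0.0408]
eef_rot: [-0.001, 0.863, 0.505, -0.0]
ft_force: [-11.4, 12.2, 7.6]
grasp_force: 8.2
t: 22.93
tool_pos: [0.5862, 0.2255, 0.0408]
eef_rot: [-0.001, 0.863, 0.505, -0.0]
ft_force: [-13.2, 15.4, 8.0]
grasp_force: 10.0
tool [0.5862 0.2255 0.0408] y-ang -29.29 yaw 0.0 shift now-frame [-5.2 -2.2  1.8]
shift after yaw [-5.2 -2.2  1.8] force [-13.2  15.4   8. ] w 0.5862005356324552 22.9333
```

```bash
python3 -m inch '{"delta_pos":[[0,2,0],[0,0,0],[0,0,0]],"yaw":[0,0,0],"grip":[-0.18,-0.18,-0.18]}' | egrep "t:|pos|ft|gra"
python3 -m inch '{"delta_pos":[[0,1.5,0],[0,0,0],[0,0,0]],"yaw":[0,0,0],"grip":[-0.18,-0.18,-0.18]}' | egrep "t:|pos|ft|gra"
python3 -m inch '{"delta_pos":[[0,-6,0],[0,-6,0],[20,0,0],[30,0,-20],[30,0,-30],[0,0,-30],[0,0,0]],"yaw":[0,0,0,0,0,0,0],"grip":[-0.18,-0.18,-0.18,-0.18,-0.18,-0.18,-0.18]}' | egrep "t:|pos|ft"
python3 -m inch '{"delta_pos":[[0,0,-30],[0,-25,-25],[0,-31,-25],[0,-31,-20],[0,-31,0],[0,-31,0],[0,0,0],[0,0,0]],"yaw":[0,0,0,0,0,0,0,0],"grip":[-0.18,-0.18,-0.18,-0.18,-0.18,-0.18,-0.18,-0.18]}' | egrep "t:|pos|ft"
python3 - <<'E'
from h import *
s,c=np.sin(np.radians(40)),np.cos(np.radians(40))
for n in("top","wrist","scene"):
    p=cams.get_image(n);W=fish(p) if n=="wrist" else cloud(p);Q=jig(W);d=p["depth"]>0
    m=d&(Q[...,2]>45)&(Q[...,1]<-40)&(Q[...,1]>-110)&(abs(Q[...,0]+31)<40);P=Q[m]
    w=-P[:,1]*s+P[:,2]*c;top=np.percentile(w,97);u=-P[:,1]*c-P[:,2]*s
    k=(w>top-6)&(w<top+3);X=np.stack([P[k,0],u[k]],1).astype(np.float32);r=cv2.minAreaRect(X)
    ev,V=np.linalg.eigh(np.cov((X-X.mean(0)).T));v=V[:,1]*np.sign(V[1,1])
    print(n,k.sum(),np.round(r[1],1),"pca",(.75-np.arctan2(v[0],v[1])).round(3))
    y,x,z=Q[...,1],Q[...,0],Q[...,2]
    m=d&(abs(z-76)<3)&(abs(y)<26)&(abs(x+30)<30)
    if m.sum()>50:r=cv2.minAreaRect(Q[m][:,:2].astype(np.float32));print(" block",np.round(r[0],1),np.round(r[1],1),round(r[2],1))
    m=d&(abs(z-79)<4)&(abs(y-52)<25)&(x<-45)&(x>-160);print(" bar x",np.percentile(x[m],[1,99]).round(1))
    m=d&(abs(z-50)<12)&(y>40)&(y<75)&(x>-66)&(x<-35);print(" arm x",m.sum(),np.percentile(x[m],[1,99]).round(1) if m.any() else "")
E
```

```text
t: 23.18
tool_pos: [0.5877, 0.2248, 0.0408]
eef_rot: [-0.001, 0.863, 0.505, -0.0]
ft_force: [-14.5, 17.8, 9.6]
grasp_force: 11.8
t: 23.43
tool_pos: [0.5882, 0.2245, 0.0408]
eef_rot: [-0.002, 0.863, 0.505, -0.001]
ft_force: [-19.8, 24.1, 11.3]
grasp_force: 15.6
t: 24.02
tool_pos: [0.6225, 0.3001, 0.1258]
eef_rot: [0.001, 0.862, 0.506, 0.005]
ft_force: [0.6, -0.3, 0.3]
t: 24.68
tool_pos: [0.4877, 0.3709, 0.2204]
eef_rot: [0.0, 0.862, 0.506, 0.001]
ft_force: [0.3, 0.1, 0.1]
top 124 [18.2 51.7] pca 1.563
 block [-31.8   1.2] [39.3 39.9] 86.4
 bar x [-137.8  -61.5]
 arm x 97 [-61.1 -37. ]
wrist 602 [21.1 45.1] pca 1.559
 bar x [-140.2  -68. ]
 arm x 0 
scene 149 [20.  50.7] pca 1.533
 block [-31.   -3.6] [41.2 38.9] 89.5
 bar x [-138.5  -60.3]
 arm x 70 [-60.6 -39.1]
```

```bash
python3 -c "
from plant import order;print(order.close_job())"
```

```text
the job is handed in; nothing more can be done
None
```

The job is handed in; no verdict came back. My last images show the carriage on the rail with its stop arm against the bar, the bar home at the fence, the clamp knob turned to its stop (about 1.5 rad), and the arm clear of everything.

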